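# Open the slab roller's gap by four clicks

### The job

The slab roller on the bench is set a little too thin: with a fingertip, push the three-armed thickness dial on top of it counter-clockwise, seen from above, by exactly four clicks from where it stands now, counting them as they are felt. Do not pinch or force the dial, and do not run past the fourth click and come back, because the screw has backlash. Leave the crank and the other things where they are, and finish with the hand clear of everything.

Things in the scene. Friction and masses are not known exactly. Their poses are not given: they have to be found in the camera images.
- thickness_dial (a joint): the click-stop thickness dial, angle in rad: 0 at its closed stop, growing as it turns counter-clockwise seen from above, free up to 9 clicks. 20 clicks a turn: it rests only at multiples of 0.314 (18 degrees); starts at click 0 to 3. Leaving a click takes about 0.28 Nm (6 N near an arm's end); past half-way it snaps on by itself to the next click.
- dial_hub (a point): point on the dial's vertical axis, half-way up its arms, 223 mm above the bench. Black knob with hub 38 mm across and three equal arms, 120 degrees apart, each 16 mm wide with a round end 20 mm across, reaching 60 mm from the axis; arms span 211 to 235 mm above the bench. Its x axis points along arm one. Below the arms: aluminium skirt, 86 mm across, top 208 mm above the bench.
- dial_arm_tip (a point): centre of the round end of arm one of the dial, 50 mm from the axis, half-way up the arm; turns with the dial
- slab_roller: table-top slab roller, fixed to the bench; origin on the bench under its middle, x = feed direction, y = along the rollers (left seen from the robot). Grey chain cover across the top, 104 x 450 mm, top 195 mm above the bench; the dial stands on it at y = -175 mm (right end). Plywood feed tables on both sides, 82 mm high.
- crank_grip (a point): centre of the wooden grip of the roller's crank, at the left end of the machine; it is stiff to turn; to be left alone
- test_cup: bystander: terracotta test cup, 52 mm across and 48 mm high, standing on the chain cover near its middle; origin at its underside
- wood_knife: bystander: wooden modelling knife, 195 mm long, lying on the infeed table (robot's side of the rollers); origin at its underside
- thickness_strip: bystander: wooden strip 150 x 30 x 8 mm lying on the infeed table; origin at its underside
- small_bowl: bystander: white bowl, 100 mm across and 45 mm high, on the outfeed table (far side of the rollers); origin at its underside
- metal_cup: bystander: tapered aluminium cup, 104 mm across and 85 mm high, on the bench at the right front of the slab roller; origin at its underside
- rolling_pin: bystander: wooden rolling pin, 370 mm long, on the bench at the left; origin at its underside
- steel_rule: bystander: steel rule, 300 x 28 x 4 mm, on the bench right of the slab roller; origin at its underside

How it is judged:
By the outcome, as a careful person would: the job done as asked, in the order asked, and still so for the second after the job is handed in, with the robot touching nothing.
It also fails if it takes over 45 s, if anything falls off the work surface, if the arm or the gripper's body presses on something with over 40 N, if the wrist force passes 120 N, or if a joint passes its speed limit or range.

### The arm

A 6-joint arm with a two-finger parallel gripper is mounted at the origin on the work surface. World frame = base frame: x ahead of the robot, y to its left, z up, the work surface at z = 0. Lengths are in m, angles in rad, forces in N, time in s.
With the tool pointing down it reaches from about 0.3 to 0.775 m from the base axis. Payload 14.6 kg.
Tool frame: the origin (TCP) lies midway between the tips of the shut fingers; the grasp point (between the pads) lies 19 mm behind it (grasp_offset is the distance from the TCP to the grasp point, in m); z points along the fingers, y is the line along which they close (so a half turn about z gives the same grasp; the last joint's range is limited). The gripper opens to 94 mm and grips with 3 to 60 N. Pads are 16 mm wide; open, the fingers measure 119 mm over their backs; the gripper's body (75 mm by 177 mm) begins 78 mm behind the grasp point.
Start: joints at [1.047, 0.3, 1.521, -0, 1.321, -0.067], TCP at [0.243, 0.494, 0.205] pointing down, gripper open.
Joint ranges: [-3.03, 3.03], [-0.79, 2.21], [0.23, 2.52], [-1.04, 4.18], [0, 3.07], [-2.55, 2.55]. Speed limits (rad/s): [2.22, 2.22, 2.57, 3.14, 3.14, 3.14].

### API

Orientations are given as [roll, pitch, yaw] about the fixed x, y, z axes, in that order (R = Rz(yaw) Ry(pitch) Rx(roll)).
In Python, from station import * gives the robot as it stands. The module is installed in compiled form; this text tells all that it offers.
- The arm moves only by the tool send_rows, never from a script. Its argument "rows" is a list of rows, each an object of numbers: "dx", "dy", "dz": the shift along the tool's x, y, z in mm; "roll": the turn about the tool's z in degrees; "jaw": the closure, from -1 (fully open) to 1 (shut). In form: [{"dx": .., "dy": .., "dz": .., "roll": .., "jaw": ..}, ...]. A call has 1 to 12 rows; each row shifts and turns the commanded pose from where the row before left it, along the tool's axes as they then stand; what a row does not reach is not made up. A row lasts 1/12 s, in which the tool goes at most 41.7 mm and 7.16 degrees, less where a joint would pass 70% of its speed; a pose out of reach is approached as far as the arm can. A call is refused whole if a number of a shift passes 41.7 or a number of a turn 7.16, either way. A call with a gripper value outside its range is refused whole. The fingers move at their own pace and stop on an object; "force" is the grip in N (left out, the last holds). Time passes only in rows, so rows that do not move let the fingers close. It gives the time, the measured TCP pose, the force, the opening and the grip force at its end, in the units of the state.
- get_obs(): the state, without advancing time (a new reading comes with each control period).
- camera(name): name is "side" or "top" or "wrist"; returns a dict with "frame" (480x640x3 uint8, red, green, blue), "z_map" (480x640 float32, m along the optical axis (not along the pixel's ray), 0 where there is no reading), "camera_matrix" (3x3 intrinsics, pixels), "rvec" (rotation vector, rad) and "tvec" (3), from world to camera coordinates, as OpenCV has them. Camera axes: x right, y down, z forward; pixel columns grow to the right and rows downward; lengths in m; the calibration is good to about 2 mm. A picture is of the moment at which its call begins.
- hand_in(): hands the job in; it is judged then, once.
The state is a dict: "time_s": time; "qpos": joint angles; "joint_vel": joint speeds; "tau": joint torques, N m; "ee_pos": TCP position; "eef_rot": TCP orientation; "force": force on the tool from outside, world axes, zero at the start; "moment": the same for the moment, N m; "grip_width": finger opening in m; "grip_force": force on a finger pad.
Only numpy, scipy, OpenCV 4.12 (cv2) and the standard library are available. Lean on these libraries where they do the work, as an engineer would, in place of code of your own. Each camera call takes 0.05 s, during which the arm holds its last target. There are 200 camera calls.

## Working session

There is one attempt and no reset: what is moved stays moved. The work goes in short steps, Python scripts to look and compute and a tool call to move; the robot and the scene stay as the last step left them, time stands still between calls to the robot, and variables do not carry over. Pictures are saved under pics/ and viewed, at most 10 in all, crops included, and the job is handed in when it is done.

Besides the shell and the picture viewer there is one more tool, called as name([rows], argument=value, ...), one row to a line, values as JSON. send_rows: Moves the arm, as the interface text tells. Its arguments: {"type":"object","properties":{"rows":{"type":"array"},"force":{"type":"number"}},"required":["rows"]}

```bash
mkdir -p pics; cat > h.py <<'E'
from station import *
import numpy as np, cv2
def cam(n,save=None):
    c=camera(n)
    if save: cv2.imwrite('pics/'+save,c['frame'][:,:,::-1])
    return c
def w(c,u,v,z=None,d=None):
    R=cv2.Rodrigues(np.array(c['rvec'],float))[0];t=np.array(c['tvec'],float).ravel()
    r=R.T@np.linalg.inv(c['camera_matrix'])@np.array([u,v,1.]);o=-R.T@t
    s=(z-o[2])/r[2] if z is not None else (d if d else c['z_map'][int(v),int(u)])
    return o+s*r
E
python3 - <<'E'
from h import *
o=get_obs();print(o)
c=cam('top','t1.png');np.save('t1.npy',c,allow_pickle=True)
c=cam('side','s1.png')
E
```

```text
{'time_s': 0.0, 'qpos': array([ 1.04738577e+00,  3.00471374e-01,  1.52156932e+00, -8.92712036e-06,
        1.32068456e+00, -6.66197499e-02]), 'joint_vel': array([-7.28438075e-05,  1.03954637e-03, -7.80701418e-05,  1.33337803e-03,
       -1.15553961e-03,  4.09113658e-04]), 'tau': array([-2.91889650e-03, -5.31791174e+01, -3.52748716e+01,  7.07380241e-02,
        2.42361089e-02, -1.15462803e-04]), 'ee_pos': array([0.24247576, 0.49338214, 0.20489115]), 'eef_rot': array([-3.14046200e+00, -6.67694617e-05,  2.68480402e+00]), 'force': array([ 0.44113567,  0.28084694, -0.65254476]), 'moment': array([ 0.00791613, -0.00851384, -0.01229998]), 'grip_force': 0.0, 'grip_width': 0.09424817249126816}
```

View pics/t1.png

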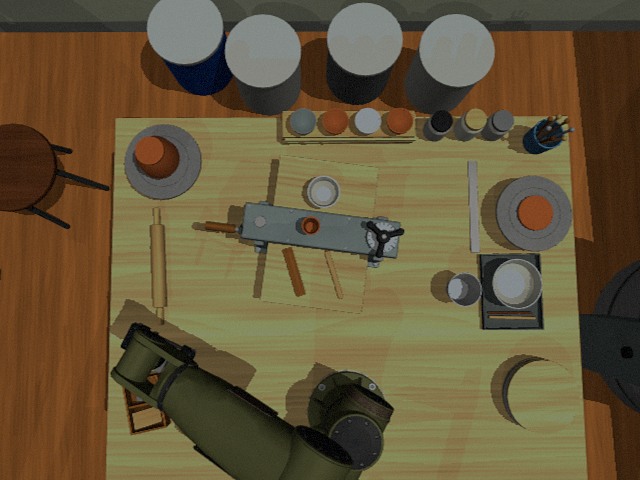

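View pics/s1.png

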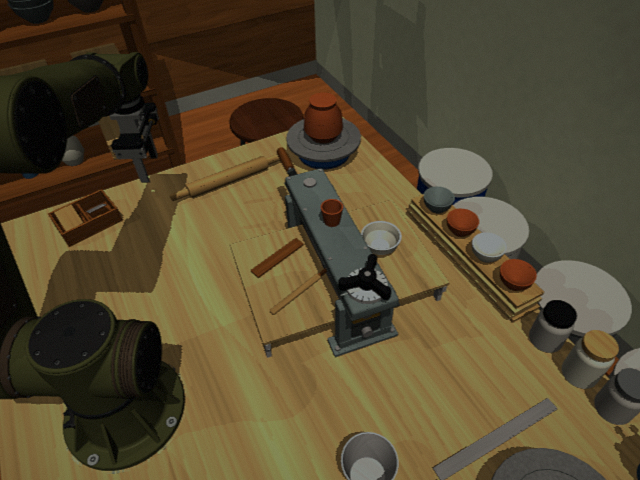

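The top view shows the dial at about (382,237) and the cup at (311,226). In the side view the dial is at about (365,283). Next I'll enlarge both.

```bash
python3 - <<'E'
from h import *
a=cv2.imread('pics/t1.png')[207:267,342:422];b=cv2.imread('pics/s1.png')[245:313,320:411]
a=cv2.resize(a,(800,600),interpolation=cv2.INTER_CUBIC)
cv2.imwrite('pics/t1c.png',a)
c=np.load('t1.npy',allow_pickle=True).item()
fr=c['frame'].astype(int);m=[]
for v in range(207,267):
  for u in range(350,415):
    if fr[v,u].max()<45:
      p=w(c,u,v,z=.235); m.append((u,v,*p[:2],w(c,u,v)[2]))
m=np.array(m);print(len(m),m[:,:4].mean(0),m[:,2:].min(0),m[:,2:].max(0))
print(w(c,382,237),w(c,240,220),w(c,400,245))
E
```

```text
466 [ 3.80257511e+02  2.39815451e+02  5.20847938e-01 -8.41229757e-02] [ 4.59617905e-01 -1.47877650e-01 -4.35897590e-06] [5.73427820e-01 2.52436407e-04 1.62297668e+00]
[ 0.52820361 -0.08845218  0.23947316] [ 0.60663435  0.33653905 -0.00212771] [ 0.52109608 -0.1814076  -0.00386111]
```

View pics/t1c.png

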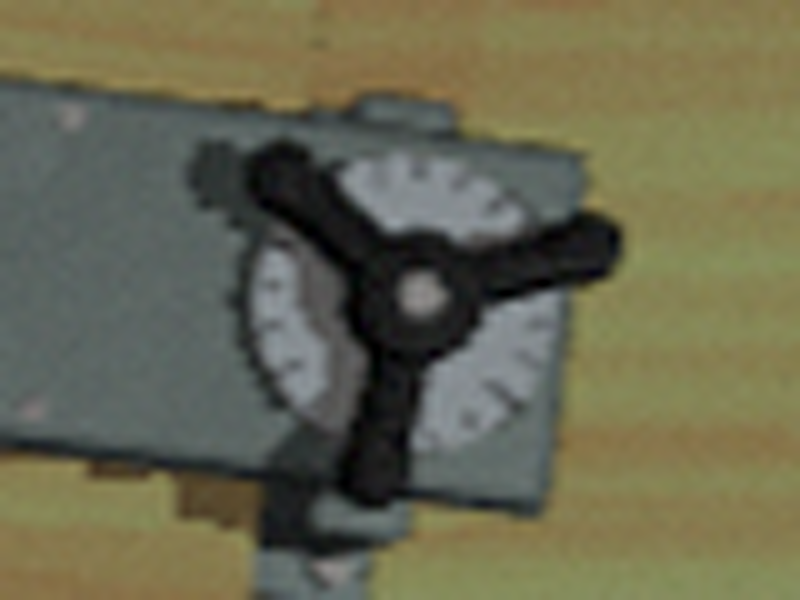

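The enlarged top view shows the hub at about (384.2,236.2). The arm ends are at about (369.5,224), (401.7,231.3) and (379.2,255.2). I'll fit the hub and angle, and enlarge the side view as a cross-check.

```bash
python3 - <<'E'
from h import *
b=cv2.imread('pics/s1.png')[245:313,320:411]
cv2.imwrite('pics/s1c.png',cv2.resize(b,(800,598),interpolation=cv2.INTER_CUBIC))
c=np.load('t1.npy',allow_pickle=True).item()
h=w(c,384.2,236.2,z=.237);print('hub',h)
T=[w(c,u,v,z=.235) for u,v in((369.9,224.6),(401.2,231.5),(379.3,254.8))]
T=np.array(T);print(T,T.mean(0));ctr=T.mean(0)
d=T-ctr;print(np.hypot(d[:,0],d[:,1]),np.degrees(np.arctan2(d[:,1],d[:,0])))
E
```

```text
hub [ 0.53056902 -0.09495136  0.237     ]
[[ 0.56335881 -0.05618959  0.235     ]
 [ 0.54341116 -0.14276938  0.235     ]
 [ 0.47933346 -0.08058857  0.235     ]] [ 0.52870114 -0.09318251  0.235     ]
[0.05069152 0.05172274 0.05094875] [ 46.86673762 -73.47693705 165.68880292]
```

View pics/s1c.png

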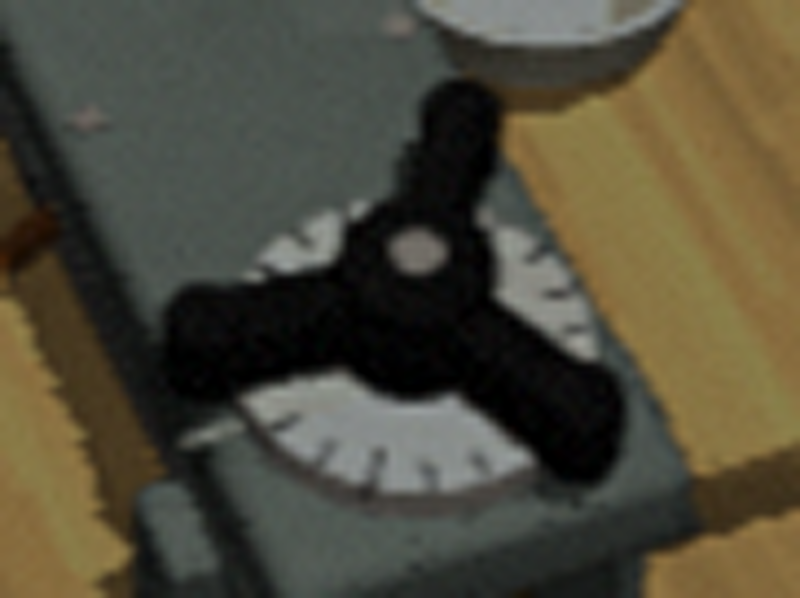

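The side view matches: hub screw at about (417,250) in the crop, with arms left, up and lower right. I'll push the right arm (about -74°), with the closed fingers' sides pressing along tool x. Next are the approach moves.

```bash
cat >> h.py <<'E'
from scipy.spatial.transform import Rotation as Ro
HUB=np.array([.529,-.094]);PHI=np.radians(-73.6)
def dial(phi,r,t,z,yaw=None):
    e=np.array([np.cos(phi),np.sin(phi)]);f=np.array([-e[1],e[0]])
    return np.array([*(HUB+r*e+t*f),z]),phi+np.pi/2 if yaw is None else yaw
def rows(p,yaw,goal,gy,n):
    "n equal rows in straight line with tool down"
    s=(goal-p)/n;dy=(gy-yaw)/n;out=[]
    for i in range(n):
        y=yaw+i*dy;l=Ro.from_euler('xyz',[np.pi,0,y]).inv().apply(s*1e3)
        out.append([*np.round(l,1),round(-np.degrees(dy),2)])
    return out
E
python3 - <<'E'
from h import *
o=get_obs();p=o['ee_pos'];y=o['eef_rot'][2]
up=p+[0,0,.1]
print(rows(p,y,up,y,3))
g,gy=dial(PHI,.048,-.034,.305);print(g,gy)
for r in rows(up,y,g,gy,24):print(r)
E
```

```text
[[np.float64(0.0), np.float64(0.0), np.float64(-33.3), np.float64(-0.0)], [np.float64(0.0), np.float64(0.0), np.float64(-33.3), np.float64(-0.0)], [np.float64(0.0), np.float64(0.0), np.float64(-33.3), np.float64(-0.0)]]
[ 0.50993571 -0.14964668  0.305     ] 0.28623399732707
[np.float64(-21.8), np.float64(-19.1), np.float64(-0.0), np.float64(5.73)]
[np.float64(-23.6), np.float64(-16.9), np.float64(-0.0), np.float64(5.73)]
[np.float64(-25.2), np.float64(-14.4), np.float64(-0.0), np.float64(5.73)]
[np.float64(-26.5), np.float64(-11.8), np.float64(-0.0), np.float64(5.73)]
[np.float64(-27.5), np.float64(-9.1), np.float64(-0.0), np.float64(5.73)]
[np.float64(-28.3), np.float64(-6.3), np.float64(-0.0), np.float64(5.73)]
[np.float64(-28.8), np.float64(-3.5), np.float64(-0.0), np.float64(5.73)]
[np.float64(-29.0), np.float64(-0.6), np.float64(-0.0), np.float64(5.73)]
[np.float64(-28.9), np.float64(2.3), np.float64(-0.0), np.float64(5.73)]
[np.float64(-28.6), np.float64(5.2), np.float64(-0.0), np.float64(5.73)]
[np.float64(-27.9), np.float64(8.0), np.float64(-0.0), np.float64(5.73)]
[np.float6
[... 246 characters left out ...]
2), np.float64(-0.0), np.float64(5.73)]
[np.float64(-20.6), np.float64(20.4), np.float64(-0.0), np.float64(5.73)]
[np.float64(-18.5), np.float64(22.4), np.float64(-0.0), np.float64(5.73)]
[np.float64(-16.2), np.float64(24.1), np.float64(-0.0), np.float64(5.73)]
[np.float64(-13.7), np.float64(25.6), np.float64(-0.0), np.float64(5.73)]
[np.float64(-11.1), np.float64(26.8), np.float64(-0.0), np.float64(5.73)]
[np.float64(-8.3), np.float64(27.8), np.float64(-0.0), np.float64(5.73)]
[np.float64(-5.5), np.float64(28.5), np.float64(-0.0), np.float64(5.73)]
[np.float64(-2.7), np.float64(28.9), np.float64(-0.0), np.float64(5.73)]
[np.float64(0.2), np.float64(29.0), np.float64(-0.0), np.float64(5.73)]
```

send_rows([
  {"dz": -33,"jaw": 1},
  {"dz": -33,"jaw": 1},
  {"dz": -33,"jaw": 1},
], force=20)

```text
invalid input at $.rows[0]: expected keys dx, dy, dz, roll, jaw
```

send_rows([
  {"dx": -22,"dy": -19,"roll": 5.73,"jaw": 1},
  {"dx": -24,"dy": -17,"roll": 5.73,"jaw": 1},
  {"dx": -25,"dy": -14,"roll": 5.73,"jaw": 1},
  {"dx": -26,"dy": -12,"roll": 5.73,"jaw": 1},
  {"dx": -27,"dy": -9,"roll": 5.73,"jaw": 1},
  {"dx": -28,"dy": -6,"roll": 5.73,"jaw": 1},
  {"dx": -29,"dy": -4,"roll": 5.73,"jaw": 1},
  {"dx": -29,"dy": -1,"roll": 5.73,"jaw": 1},
  {"dx": -29,"dy": 2,"roll": 5.73,"jaw": 1},
  {"dx": -29,"dy": 5,"roll": 5.73,"jaw": 1},
  {"dx": -28,"dy": 8,"roll": 5.73,"jaw": 1},
  {"dx": -27,"dy": 11,"roll": 5.73,"jaw": 1},
])

```text
invalid input at $.rows[0]: expected keys dx, dy, dz, roll, jaw
```

send_rows([
  {"dx": -26,"dy": 13,"roll": 5.73,"jaw": 1},
  {"dx": -24,"dy": 16,"roll": 5.73,"jaw": 1},
  {"dx": -23,"dy": 18,"roll": 5.73,"jaw": 1},
  {"dx": -21,"dy": 20,"roll": 5.73,"jaw": 1},
  {"dx": -18,"dy": 22,"roll": 5.73,"jaw": 1},
  {"dx": -16,"dy": 24,"roll": 5.73,"jaw": 1},
  {"dx": -14,"dy": 26,"roll": 5.73,"jaw": 1},
  {"dx": -11,"dy": 27,"roll": 5.73,"jaw": 1},
  {"dx": -8,"dy": 28,"roll": 5.73,"jaw": 1},
  {"dx": -5,"dy": 28,"roll": 5.73,"jaw": 1},
  {"dx": -3,"dy": 29,"roll": 5.73,"jaw": 1},
  {"dx": 0,"dy": 29,"roll": 5.73,"jaw": 1},
])

```text
invalid input at $.rows[0]: expected keys dx, dy, dz, roll, jaw
```

send_rows([
  {"jaw": 1},
  {"jaw": 1},
])

```text
invalid input at $.rows[0]: expected keys dx, dy, dz, roll, jaw
```

```bash
python3 - <<'E'
from h import *
o=get_obs();p=o['ee_pos'];y=o['eef_rot'][2]
g,gy=dial(PHI,.048,-.034,.305)
print(o['time_s'],p,o['eef_rot'],o['qpos'],o['grip_width'],o['force'],g,gy)
print(rows(p,y,g,gy,1))
c=cam('wrist');np.save('w1.npy',c,allow_pickle=True)
cv2.imwrite('pics/w1.png',c['frame'][:,:,::-1])
E
```

```text
0.1 [0.24247605 0.49341486 0.20495085] [-3.14056821e+00 -8.83690879e-05  2.68478646e+00] [ 1.04740098e+00  3.00425732e-01  1.52148740e+00  2.06491772e-05
  1.32070758e+00 -6.65943118e-02] 0.09374596521696145 [ 0.53728768  0.19917816 -0.35124313] [ 0.50993571 -0.14964668  0.305     ] 0.28623399732707
[[np.float64(-523.7), np.float64(-459.2), np.float64(-100.0), np.float64(137.43)]]
```

View pics/w1.png

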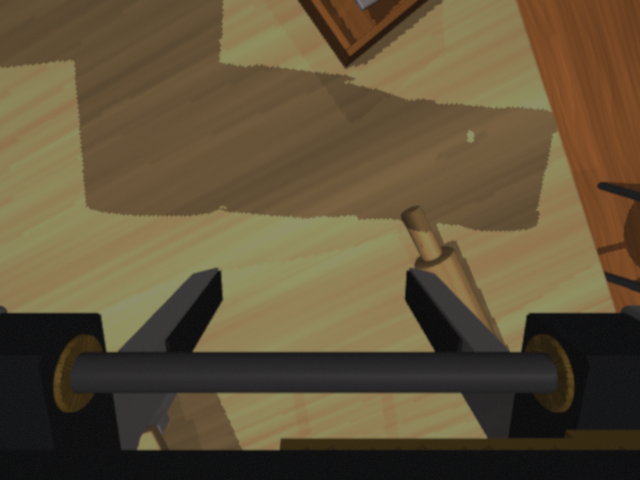

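The rows were refused because each one needs every key. The arm hasn't moved, and the wrist picture shows only the open fingers over the bench. Resending with all keys.

send_rows([
  {"dx": 0,"dy": 0,"dz": -33,"roll": 0,"jaw": 1},
  {"dx": 0,"dy": 0,"dz": -33,"roll": 0,"jaw": 1},
  {"dx": 0,"dy": 0,"dz": -33,"roll": 0,"jaw": 1},
], force=20)

```text
time_s: 0.4
ee_pos: [0.2424, 0.4933, 0.3054]
eef_rot: [-3.14, -0.0, 2.685]
force: [0.5, 0.5, 0.7]
grip_width: 0.0769
grip_force: 0.0
```

send_rows([
  {"dx": -22,"dy": -19,"dz": 0,"roll": 5.73,"jaw": 1},
  {"dx": -24,"dy": -17,"dz": 0,"roll": 5.73,"jaw": 1},
  {"dx": -25,"dy": -14,"dz": 0,"roll": 5.73,"jaw": 1},
  {"dx": -26,"dy": -12,"dz": 0,"roll": 5.73,"jaw": 1},
  {"dx": -27,"dy": -9,"dz": 0,"roll": 5.73,"jaw": 1},
  {"dx": -28,"dy": -6,"dz": 0,"roll": 5.73,"jaw": 1},
  {"dx": -29,"dy": -4,"dz": 0,"roll": 5.73,"jaw": 1},
  {"dx": -29,"dy": -1,"dz": 0,"roll": 5.73,"jaw": 1},
  {"dx": -29,"dy": 2,"dz": 0,"roll": 5.73,"jaw": 1},
  {"dx": -29,"dy": 5,"dz": 0,"roll": 5.73,"jaw": 1},
  {"dx": -28,"dy": 8,"dz": 0,"roll": 5.73,"jaw": 1},
  {"dx": -27,"dy": 11,"dz": 0,"roll": 5.73,"jaw": 1},
])

```text
time_s: 1.4
ee_pos: [0.3754, 0.1706, 0.3044]
eef_rot: [-3.142, -0.0, 1.48]
force: [0.5, 0.8, 0.0]
grip_width: 0.0009
grip_force: 0.0
```

send_rows([
  {"dx": -26,"dy": 13,"dz": 0,"roll": 5.73,"jaw": 1},
  {"dx": -24,"dy": 16,"dz": 0,"roll": 5.73,"jaw": 1},
  {"dx": -23,"dy": 18,"dz": 0,"roll": 5.73,"jaw": 1},
  {"dx": -21,"dy": 20,"dz": 0,"roll": 5.73,"jaw": 1},
  {"dx": -18,"dy": 22,"dz": 0,"roll": 5.73,"jaw": 1},
  {"dx": -16,"dy": 24,"dz": 0,"roll": 5.73,"jaw": 1},
  {"dx": -14,"dy": 26,"dz": 0,"roll": 5.73,"jaw": 1},
  {"dx": -11,"dy": 27,"dz": 0,"roll": 5.73,"jaw": 1},
  {"dx": -8,"dy": 28,"dz": 0,"roll": 5.73,"jaw": 1},
  {"dx": -5,"dy": 28,"dz": 0,"roll": 5.73,"jaw": 1},
  {"dx": -3,"dy": 29,"dz": 0,"roll": 5.73,"jaw": 1},
  {"dx": 0,"dy": 29,"dz": 0,"roll": 5.73,"jaw": 1},
])

```text
time_s: 2.4
ee_pos: [0.5082, -0.1509, 0.3042]
eef_rot: [-3.141, 0.0, 0.28]
force: [0.8, 1.3, 0.6]
grip_width: 0.0007
grip_force: 0.0
```

send_rows([
  {"dx": 0,"dy": 0,"dz": 0,"roll": 0,"jaw": 1},
  {"dx": 0,"dy": 0,"dz": 0,"roll": 0,"jaw": 1},
])

```text
time_s: 2.57
ee_pos: [0.5079, -0.1504, 0.3037]
eef_rot: [-3.141, 0.001, 0.283]
force: [0.2, -0.0, -0.3]
grip_width: 0.0005
grip_force: 0.0
```

```bash
python3 - <<'E'
from h import *
o=get_obs();p=o['ee_pos'];y=o['eef_rot'][2]
g,gy=dial(PHI,.048,-.034,.305)
print(o['time_s'],p,o['eef_rot'],o['qpos'],o['grip_width'],o['force'],g,gy)
print(rows(p,y,g,gy,1))
c=cam('wrist');np.save('w2.npy',c,allow_pickle=True)
cv2.imwrite('pics/w2.png',c['frame'][:,:,::-1])
E
```

```text
2.5667 [ 0.50791138 -0.15038282  0.30365457] [-3.14069907e+00  1.19683492e-03  2.83295973e-01] [-3.57008106e-01  1.99049324e-01  1.42066896e+00  1.53993340e-06
  1.52336799e+00  9.30492709e-01] 0.00047415951946712197 [ 0.24962817 -0.03029868 -0.34729129] [ 0.50993571 -0.14964668  0.305     ] 0.28623399732707
[[np.float64(2.1), np.float64(-0.1), np.float64(-1.3), np.float64(-0.17)]]
```

View pics/w2.png

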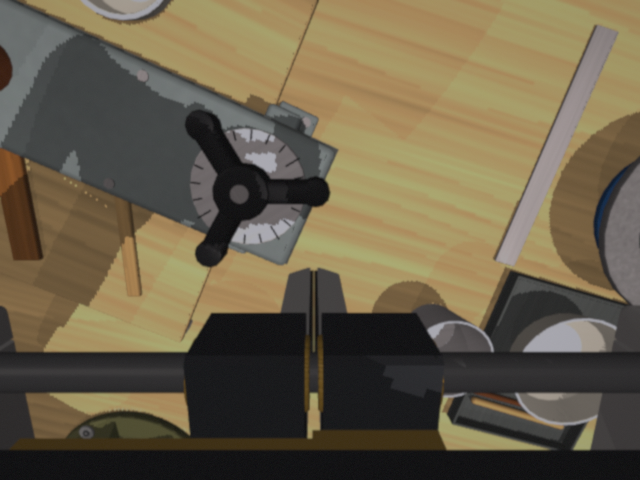

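The wrist view shows the shut fingertips at (314,270), the hub screw at (239,194), and the arm ends at (202,122), (316,191) and (209,254). I'll refine hub and angle from this.

```bash
python3 - <<'E'
from h import *
c=np.load('w2.npy',allow_pickle=True).item()
print(w(c,239,194,z=.237),w(c,239,194),w(c,316,191),w(c,209,254))
T=np.array([w(c,u,v,z=.235) for u,v in((202,123),(316,191),(209,253))])
ctr=T.mean(0);d=T-ctr;print(ctr,np.hypot(d[:,0],d[:,1]),np.degrees(np.arctan2(d[:,1],d[:,0])))
print(w(c,314,270,z=.304))
E
```

```text
[ 0.5305213  -0.09332324  0.237     ] [ 0.53162506 -0.09426957  0.24304969] [ 0.54692739 -0.14199334  0.23813672] [ 0.48375497 -0.08287198  0.23613119]
[ 0.5328664  -0.09472515  0.235     ] [0.04969783 0.04933426 0.05032566] [ 45.03345685 -73.88312941 165.93165971]
[ 0.51555343 -0.14970495  0.304     ]
```

```bash
sed -i 's/^HUB=.*/HUB=np.array([.531,-.094]);PHI=np.radians(-74.0)/' h.py; python3 - <<'E'
from h import *
o=get_obs();p=o['ee_pos'];y=o['eef_rot'][2]
g,gy=dial(PHI,.047,-.034,.217)
print(rows(p,y,g,gy,1))
E
```

```text
[[np.float64(3.6), np.float64(0.1), np.float64(87.0), np.float64(0.34)]]
```

send_rows([
  {"dx": 3.6,"dy": 0,"dz": 25,"roll": 0.3,"jaw": 1},
  {"dx": 0,"dy": 0,"dz": 25,"roll": 0,"jaw": 1},
  {"dx": 0,"dy": 0,"dz": 20,"roll": 0,"jaw": 1},
  {"dx": 0,"dy": 0,"dz": 12,"roll": 0,"jaw": 1},
  {"dx": 0,"dy": 0,"dz": 5,"roll": 0,"jaw": 1},
  {"dx": 0,"dy": 0,"dz": 0,"roll": 0,"jaw": 1},
  {"dx": 0,"dy": 0,"dz": 0,"roll": 0,"jaw": 1},
])

```text
time_s: 3.2
ee_pos: [0.5116, -0.148, 0.2184]
eef_rot: [3.141, -0.001, 0.281]
force: [-0.2, 1.1, -0.1]
grip_width: 0.0005
grip_force: 0.0
```

send_rows([
  {"dx": 6,"dy": 0,"dz": 0,"roll": 0,"jaw": 1},
  {"dx": 4,"dy": 0,"dz": 0,"roll": 0,"jaw": 1},
  {"dx": 2,"dy": 0,"dz": 0,"roll": 0,"jaw": 1},
  {"dx": 0,"dy": 0,"dz": 0,"roll": 0,"jaw": 1},
])

```text
time_s: 3.53
ee_pos: [0.5235, -0.145, 0.2177]
eef_rot: [3.141, -0.0, 0.28]
force: [0.4, 0.7, -0.6]
grip_width: 0.0005
grip_force: 0.0
```

send_rows([
  {"dx": 1,"dy": 0,"dz": 0,"roll": 0,"jaw": 1},
  {"dx": 0,"dy": 0,"dz": 0,"roll": 0,"jaw": 1},
])

```text
time_s: 3.7
ee_pos: [0.524, -0.1449, 0.2175]
eef_rot: [-3.142, 0.0, 0.279]
force: [0.1, 0.2, -0.4]
grip_width: 0.0003
grip_force: 0.0
```

```bash
cat >> h.py <<'E'
def rel(o=None):
    o=o or get_obs();q=o['ee_pos'][:2]-HUB
    th=o['eef_rot'][2]-np.pi/2;e=np.array([np.cos(th),np.sin(th)]);f=np.array([-e[1],e[0]])
    F=o['force'];print('t',o['time_s'],'pushdir deg',np.degrees(th).round(2),'r,t mm',(q@e*1e3).round(1),(q@f*1e3).round(1),'z',o['ee_pos'][2].round(4),'Fr,Ft,Fz',(F[:2]@e).round(1),(F[:2]@f).round(1),F[2].round(1))
E
python3 -c "
from h import *
rel()"
```

```text
t 3.7 pushdir deg -73.99 r,t mm 47.0 -20.8 z 0.2175 Fr,Ft,Fz -0.2 0.1 -0.4
```

send_rows([
  {"dx": 1,"dy": 0,"dz": 0,"roll": 0,"jaw": 1},
  {"dx": 0,"dy": 0,"dz": 0,"roll": 0,"jaw": 1},
])

```text
time_s: 3.87
ee_pos: [0.5249, -0.1446, 0.2175]
eef_rot: [3.142, -0.0, 0.279]
force: [0.4, -0.1, 0.1]
grip_width: 0.0004
grip_force: 0.0
```

send_rows([
  {"dx": 1,"dy": 0,"dz": 0,"roll": 0,"jaw": 1},
  {"dx": 0,"dy": 0,"dz": 0,"roll": 0,"jaw": 1},
])

```text
time_s: 4.03
ee_pos: [0.5258, -0.1444, 0.2175]
eef_rot: [3.142, 0.0, 0.279]
force: [-0.3, -0.8, 0.1]
grip_width: 0.0004
grip_force: 0.3
```

send_rows([
  {"dx": 1,"dy": 0,"dz": 0,"roll": 0,"jaw": 1},
  {"dx": 0,"dy": 0,"dz": 0,"roll": 0,"jaw": 1},
])

```text
time_s: 4.2
ee_pos: [0.5266, -0.1443, 0.2174]
eef_rot: [3.141, 0.001, 0.279]
force: [-2.0, -2.2, 2.2]
grip_width: -0.0
grip_force: 1.9
```

```bash
python3 -c "
from h import *
rel()"
```

```text
t 4.2 pushdir deg -74.0 r,t mm 47.1 -18.1 z 0.2174 Fr,Ft,Fz 1.6 -2.5 2.2
```

Contact made as predicted at t≈-18 mm. Now I'll sweep about the hub, reading the force every 3°.

send_rows([
  {"dx": 0.8,"dy": 0.3,"dz": 0,"roll": -1,"jaw": 1},
  {"dx": 0.8,"dy": 0.3,"dz": 0,"roll": -1,"jaw": 1},
  {"dx": 0.8,"dy": 0.3,"dz": 0,"roll": -1,"jaw": 1},
])

```text
time_s: 4.45
ee_pos: [0.529, -0.1445, 0.2174]
eef_rot: [3.142, 0.001, 0.333]
force: [-4.6, -2.4, 1.1]
grip_width: 0.0004
grip_force: 2.4
```

send_rows([
  {"dx": 0.8,"dy": 0.3,"dz": 0,"roll": -1,"jaw": 1},
  {"dx": 0.8,"dy": 0.3,"dz": 0,"roll": -1,"jaw": 1},
  {"dx": 0.8,"dy": 0.3,"dz": 0,"roll": -1,"jaw": 1},
])

```text
time_s: 4.7
ee_pos: [0.532, -0.1444, 0.2175]
eef_rot: [3.141, -0.0, 0.386]
force: [-1.9, -3.5, 0.3]
grip_width: 0.0006
grip_force: 1.5
```

```bash
python3 -c "
from h import *
rel()"
```

```text
t 4.7 pushdir deg -67.91 r,t mm 47.1 -18.1 z 0.2175 Fr,Ft,Fz 2.5 -3.1 0.3
```

send_rows([
  {"dx": 0.8,"dy": 0.3,"dz": 0,"roll": -1,"jaw": 1},
  {"dx": 0.8,"dy": 0.3,"dz": 0,"roll": -1,"jaw": 1},
  {"dx": 0.8,"dy": 0.3,"dz": 0,"roll": -1,"jaw": 1},
])

```text
time_s: 4.95
ee_pos: [0.5347, -0.144, 0.2174]
eef_rot: [-3.142, -0.0, 0.438]
force: [0.6, -1.4, 0.2]
grip_width: 0.0005
grip_force: 0.4
```

send_rows([
  {"dx": 0.8,"dy": 0.3,"dz": 0,"roll": -1,"jaw": 1},
  {"dx": 0.8,"dy": 0.3,"dz": 0,"roll": -1,"jaw": 1},
  {"dx": 0.8,"dy": 0.3,"dz": 0,"roll": -1,"jaw": 1},
])

```text
time_s: 5.2
ee_pos: [0.5372, -0.1436, 0.2174]
eef_rot: [-3.141, -0.0, 0.491]
force: [-0.3, -0.2, 1.1]
grip_width: 0.0007
grip_force: 0.0
```

```bash
python3 - <<'E'
from h import *
rel()
b=cam('side')['frame'][245:313,320:411,::-1]
cv2.imwrite('pics/s2.png',cv2.resize(b,(800,598),interpolation=cv2.INTER_CUBIC))
E
```

```text
t 5.2 pushdir deg -61.88 r,t mm 46.7 -17.9 z 0.2174 Fr,Ft,Fz 0.0 -0.4 1.1
```

View pics/s2.png

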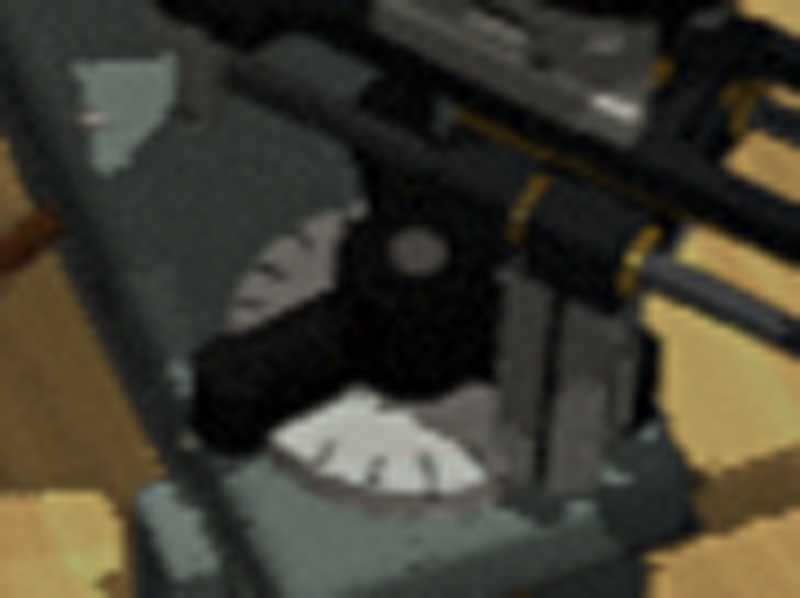

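The side crop shows that the left arm's tip moved from (200,335) to (230,400) and the finger is now behind the front arm. That is one click, and the force has dropped to zero. Continuing to click 2.

send_rows([
  {"dx": 0.8,"dy": 0.3,"dz": 0,"roll": -1,"jaw": 1},
  {"dx": 0.8,"dy": 0.3,"dz": 0,"roll": -1,"jaw": 1},
  {"dx": 0.8,"dy": 0.3,"dz": 0,"roll": -1,"jaw": 1},
  {"dx": 0.8,"dy": 0.3,"dz": 0,"roll": -1,"jaw": 1},
  {"dx": 0.8,"dy": 0.3,"dz": 0,"roll": -1,"jaw": 1},
])

```text
time_s: 5.67
ee_pos: [0.5413, -0.1432, 0.2174]
eef_rot: [-3.142, -0.0, 0.578]
force: [0.2, -0.4, -0.7]
grip_width: 0.0007
grip_force: 0.0
```

send_rows([
  {"dx": 0.8,"dy": 0.3,"dz": 0,"roll": -1,"jaw": 1},
  {"dx": 0.8,"dy": 0.3,"dz": 0,"roll": -1,"jaw": 1},
  {"dx": 0.8,"dy": 0.3,"dz": 0,"roll": -1,"jaw": 1},
])

```text
time_s: 5.92
ee_pos: [0.5433, -0.1429, 0.2174]
eef_rot: [-3.141, 0.001, 0.63]
force: [-5.4, -2.2, 1.6]
grip_width: 0.0007
grip_force: 3.0
```

send_rows([
  {"dx": 0.8,"dy": 0.3,"dz": 0,"roll": -1,"jaw": 1},
  {"dx": 0.8,"dy": 0.3,"dz": 0,"roll": -1,"jaw": 1},
  {"dx": 0.8,"dy": 0.3,"dz": 0,"roll": -1,"jaw": 1},
])

```text
time_s: 6.17
ee_pos: [0.546, -0.1421, 0.2175]
eef_rot: [-3.141, 0.001, 0.682]
force: [-3.8, -2.0, 1.6]
grip_width: 0.0008
grip_force: 1.9
```

send_rows([
  {"dx": 0.8,"dy": 0.3,"dz": 0,"roll": -1,"jaw": 1},
  {"dx": 0.8,"dy": 0.3,"dz": 0,"roll": -1,"jaw": 1},
  {"dx": 0.8,"dy": 0.3,"dz": 0,"roll": -1,"jaw": 1},
])

```text
time_s: 6.42
ee_pos: [0.5488, -0.1411, 0.2175]
eef_rot: [3.141, -0.0, 0.735]
force: [-0.2, -1.8, -0.3]
grip_width: 0.0002
grip_force: 1.0
```

```bash
python3 -c "
from h import *
rel()"
```

```text
t 6.4167 pushdir deg -47.89 r,t mm 46.9 -18.3 z 0.2175 Fr,Ft,Fz 1.1 -1.4 -0.3
```

send_rows([
  {"dx": 0.8,"dy": 0.3,"dz": 0,"roll": -1,"jaw": 1},
  {"dx": 0.8,"dy": 0.3,"dz": 0,"roll": -1,"jaw": 1},
  {"dx": 0.8,"dy": 0.3,"dz": 0,"roll": -1,"jaw": 1},
])

```text
time_s: 6.67
ee_pos: [0.5512, -0.1398, 0.2174]
eef_rot: [-3.142, -0.0, 0.787]
force: [-0.4, 0.4, -0.5]
grip_width: 0.0002
grip_force: 0.0
```

send_rows([
  {"dx": 0.8,"dy": 0.3,"dz": 0,"roll": -1,"jaw": 1},
  {"dx": 0.8,"dy": 0.3,"dz": 0,"roll": -1,"jaw": 1},
  {"dx": 0.8,"dy": 0.3,"dz": 0,"roll": -1,"jaw": 1},
  {"dx": 0.8,"dy": 0.3,"dz": 0,"roll": -1,"jaw": 1},
])

```text
time_s: 7.0
ee_pos: [0.5541, -0.1384, 0.2174]
eef_rot: [-3.142, -0.0, 0.857]
force: [-0.5, 0.3, -0.4]
grip_width: 0.0003
grip_force: 0.0
```

send_rows([
  {"dx": 0.8,"dy": 0.3,"dz": 0,"roll": -1,"jaw": 1},
  {"dx": 0.8,"dy": 0.3,"dz": 0,"roll": -1,"jaw": 1},
  {"dx": 0.8,"dy": 0.3,"dz": 0,"roll": -1,"jaw": 1},
  {"dx": 0.8,"dy": 0.3,"dz": 0,"roll": -1,"jaw": 1},
  {"dx": 0.8,"dy": 0.3,"dz": 0,"roll": -1,"jaw": 1},
])

```text
time_s: 7.42
ee_pos: [0.5574, -0.1367, 0.2174]
eef_rot: [-3.141, 0.001, 0.944]
force: [-4.7, -4.0, 1.6]
grip_width: 0.0005
grip_force: 3.0
```

```bash
python3 -c "
from h import *
rel()"
```

```text
t 7.4167 pushdir deg -35.9 r,t mm 46.5 -19.1 z 0.2174 Fr,Ft,Fz -1.5 -6.0 1.6
```

Two clicks felt, and force is rising on the third. Continuing, with dx raised slightly to make up for the lag.

send_rows([
  {"dx": 0.9,"dy": 0.3,"dz": 0,"roll": -1,"jaw": 1},
  {"dx": 0.9,"dy": 0.3,"dz": 0,"roll": -1,"jaw": 1},
  {"dx": 0.9,"dy": 0.3,"dz": 0,"roll": -1,"jaw": 1},
  {"dx": 0.9,"dy": 0.3,"dz": 0,"roll": -1,"jaw": 1},
])

```text
time_s: 7.75
ee_pos: [0.5608, -0.1344, 0.2175]
eef_rot: [3.141, 0.0, 1.014]
force: [-1.1, -3.6, 0.7]
grip_width: 0.0005
grip_force: 1.7
```

send_rows([
  {"dx": 0.8,"dy": 0.3,"dz": 0,"roll": -1,"jaw": 1},
  {"dx": 0.8,"dy": 0.3,"dz": 0,"roll": -1,"jaw": 1},
  {"dx": 0.8,"dy": 0.3,"dz": 0,"roll": -1,"jaw": 1},
  {"dx": 0.8,"dy": 0.3,"dz": 0,"roll": -1,"jaw": 1},
])

```text
time_s: 8.08
ee_pos: [0.5636, -0.1317, 0.2175]
eef_rot: [3.142, -0.0, 1.084]
force: [-0.1, 0.3, 0.4]
grip_width: 0.0007
grip_force: 0.4
```

send_rows([
  {"dx": 0.8,"dy": 0.3,"dz": 0,"roll": -1,"jaw": 1},
  {"dx": 0.8,"dy": 0.3,"dz": 0,"roll": -1,"jaw": 1},
  {"dx": 0.8,"dy": 0.3,"dz": 0,"roll": -1,"jaw": 1},
])

```text
time_s: 8.33
ee_pos: [0.5654, -0.1299, 0.2174]
eef_rot: [-3.141, -0.0, 1.137]
force: [-0.4, 0.5, 0.2]
grip_width: 0.0003
grip_force: 0.0
```

```bash
python3 -c "
from h import *
rel()"
```

```text
t 8.3333 pushdir deg -24.88 r,t mm 46.3 -18.1 z 0.2174 Fr,Ft,Fz -0.6 0.3 0.2
```

Third click felt: the force went to zero at 49°. For the fourth, I expect contact at 54° and the snap at 63°.

send_rows([
  {"dx": 0.8,"dy": 0.3,"dz": 0,"roll": -1,"jaw": 1},
  {"dx": 0.8,"dy": 0.3,"dz": 0,"roll": -1,"jaw": 1},
  {"dx": 0.8,"dy": 0.3,"dz": 0,"roll": -1,"jaw": 1},
  {"dx": 0.8,"dy": 0.3,"dz": 0,"roll": -1,"jaw": 1},
  {"dx": 0.8,"dy": 0.3,"dz": 0,"roll": -1,"jaw": 1},
])

```text
time_s: 8.75
ee_pos: [0.5683, -0.127, 0.2174]
eef_rot: [-3.142, 0.0, 1.224]
force: [-0.5, -1.0, 0.6]
grip_width: 0.0003
grip_force: 0.5
```

send_rows([
  {"dx": 0.8,"dy": 0.3,"dz": 0,"roll": -1,"jaw": 1},
  {"dx": 0.8,"dy": 0.3,"dz": 0,"roll": -1,"jaw": 1},
  {"dx": 0.8,"dy": 0.3,"dz": 0,"roll": -1,"jaw": 1},
])

```text
time_s: 9.0
ee_pos: [0.5696, -0.1257, 0.2175]
eef_rot: [-3.141, 0.001, 1.276]
force: [-2.3, -4.3, 1.2]
grip_width: 0.0008
grip_force: 2.9
```

send_rows([
  {"dx": 0.8,"dy": 0.3,"dz": 0,"roll": -1,"jaw": 1},
  {"dx": 0.8,"dy": 0.3,"dz": 0,"roll": -1,"jaw": 1},
  {"dx": 0.8,"dy": 0.3,"dz": 0,"roll": -1,"jaw": 1},
])

```text
time_s: 9.25
ee_pos: [0.5714, -0.1234, 0.2175]
eef_rot: [3.141, 0.0, 1.328]
force: [0.5, -3.2, -0.3]
grip_width: 0.0002
grip_force: 1.8
```

```bash
python3 -c "
from h import *
rel()"
```

```text
t 9.25 pushdir deg -13.91 r,t mm 46.3 -18.8 z 0.2175 Fr,Ft,Fz 1.3 -3.0 -0.3
```

send_rows([
  {"dx": 0.8,"dy": 0.3,"dz": 0,"roll": -1,"jaw": 1},
  {"dx": 0.8,"dy": 0.3,"dz": 0,"roll": -1,"jaw": 1},
  {"dx": 0.8,"dy": 0.3,"dz": 0,"roll": -1,"jaw": 1},
])

```text
time_s: 9.5
ee_pos: [0.573, -0.1208, 0.2175]
eef_rot: [3.141, -0.0, 1.381]
force: [1.0, -1.8, -0.3]
grip_width: 0.0005
grip_force: 0.8
```

send_rows([
  {"dx": 0.8,"dy": 0.3,"dz": 0,"roll": -1,"jaw": 1},
  {"dx": 0,"dy": 0,"dz": 0,"roll": 0,"jaw": 1},
])

```text
time_s: 9.67
ee_pos: [0.5733, -0.1198, 0.2174]
eef_rot: [-3.141, -0.0, 1.398]
force: [-0.1, -0.6, 0.4]
grip_width: 0.0004
grip_force: 0.1
```

send_rows([
  {"dx": 0.8,"dy": 0.3,"dz": 0,"roll": -1,"jaw": 1},
  {"dx": 0,"dy": 0,"dz": 0,"roll": 0,"jaw": 1},
])

```text
time_s: 9.83
ee_pos: [0.5737, -0.1192, 0.2174]
eef_rot: [-3.141, -0.0, 1.415]
force: [-0.6, -0.7, -0.4]
grip_width: 0.0005
grip_force: 0.0
```

```bash
python3 - <<'E'
from h import *
rel()
b=cam('side')['frame'][245:313,320:411,::-1]
cv2.imwrite('pics/s3.png',cv2.resize(b,(800,598),interpolation=cv2.INTER_CUBIC))
E
```

```text
t 9.8333 pushdir deg -8.9 r,t mm 46.1 -18.3 z 0.2174 Fr,Ft,Fz -0.5 -0.8 -0.4
```

View pics/s3.png

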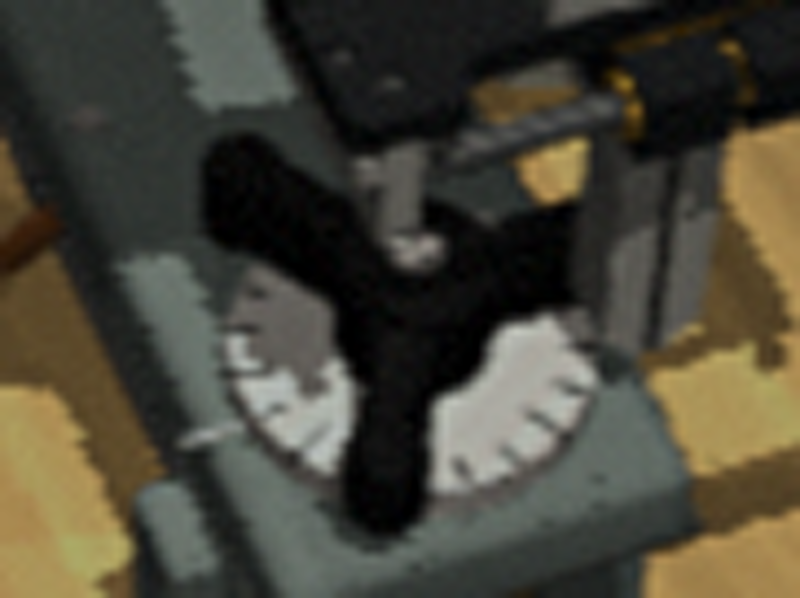

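The side crop shows the front arm now pointing at (385,500) and the finger at (650,260) just behind its arm, with no force. The fourth click has snapped. Backing off and lifting.

send_rows([
  {"dx": -4,"dy": 0,"dz": 0,"roll": 0,"jaw": 1},
  {"dx": -6,"dy": 0,"dz": 0,"roll": 0,"jaw": 1},
  {"dx": 0,"dy": 0,"dz": -10,"roll": 0,"jaw": 1},
  {"dx": 0,"dy": 0,"dz": -30,"roll": 0,"jaw": 1},
  {"dx": 0,"dy": 0,"dz": -35,"roll": 0,"jaw": 1},
  {"dx": 0,"dy": 0,"dz": -35,"roll": 0,"jaw": 1},
])

```text
time_s: 10.38
ee_pos: [0.5716, -0.1295, 0.3295]
eef_rot: [-3.141, -0.0, 1.413]
force: [-0.3, -0.1, 0.8]
grip_width: 0.0009
grip_force: 0.0
```

send_rows([
  {"dx": -25,"dy": 0,"dz": 0,"roll": 0,"jaw": 1},
  {"dx": -30,"dy": 0,"dz": 0,"roll": 0,"jaw": 1},
  {"dx": -30,"dy": 0,"dz": 0,"roll": 0,"jaw": 1},
  {"dx": -30,"dy": 0,"dz": 0,"roll": 0,"jaw": 1},
  {"dx": -30,"dy": 0,"dz": 0,"roll": 0,"jaw": 1},
  {"dx": -20,"dy": 0,"dz": 0,"roll": 0,"jaw": 1},
  {"dx": 0,"dy": 0,"dz": 0,"roll": 0,"jaw": 1},
  {"dx": 0,"dy": 0,"dz": 0,"roll": 0,"jaw": 1},
])

```text
time_s: 11.05
ee_pos: [0.546, -0.2931, 0.3278]
eef_rot: [3.142, -0.0, 1.412]
force: [0.7, 0.4, 0.3]
grip_width: 0.0005
grip_force: 0.0
```

```bash
python3 - <<'E'
from h import *
rel()
b=cam('top')
np.save('t3.npy',b,allow_pickle=True)
a=cv2.resize(b['frame'][207:267,342:422,::-1],(640,480),interpolation=cv2.INTER_CUBIC)
s=cv2.resize(cam('side')['frame'][:,:,::-1],(400,300))
im=np.zeros((480,800,3),np.uint8);im[:,:640]=a
cv2.imwrite('pics/t3.png',im[:,:640])
E
```

```text
t 11.05 pushdir deg -9.1 r,t mm 46.3 -194.2 z 0.3278 Fr,Ft,Fz 0.7 0.5 0.3
```

View pics/t3.png

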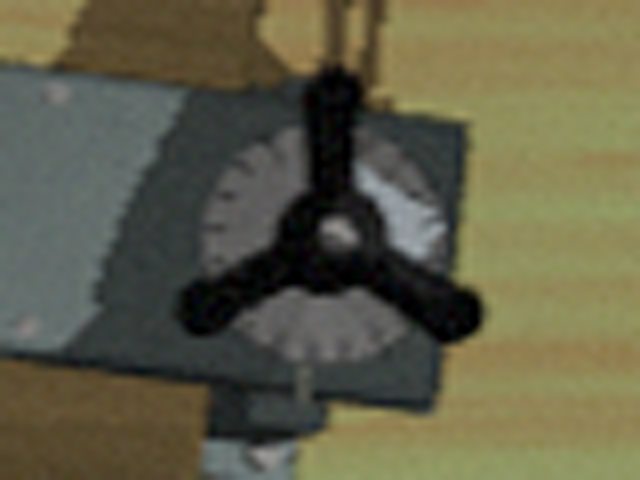

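The top crop shows the arm ends at (333,92), (205,308) and (458,312), with the hub at (337,233). I'll check the angle against the start.

```bash
python3 - <<'E'
from h import *
c=np.load('t3.npy',allow_pickle=True).item()
T=np.array([w(c,342+u/8,207+v/8,z=.235) for u,v in((333,92),(205,308),(458,312))])
ctr=T.mean(0);d=T-ctr;print(ctr,np.hypot(d[:,0],d[:,1]),np.degrees(np.arctan2(d[:,1],d[:,0])))
E
```

```text
[ 0.52953303 -0.09329112  0.235     ] [0.05057615 0.05065728 0.05050339] [  -1.60565946  118.54246918 -121.45182891]
```

```bash
python3 -c "
from station import *
print(hand_in())"
```

```text
the job is handed in; nothing more can be done
None
```

I turned the dial counter-clockwise by four felt clicks without running past the fourth (72.1° measured from the top camera against 72° expected), and handed the job in at about 11 s with the hand clear of everything.

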